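# Tap three proud samples home on the analyser deck

### The job

Three black-capped samples stand proud in their white holders on the analyser deck; the instrument logs each one as it goes home. With your fingertips, lightly press each down on top until it is fully home and stays there, in this order: first the wide jar, then the square bottle, last the tall narrow tube. Do not lift any sample, leave the loose bottle, black knobbed disc and beaker where they stand, and finish clear of everything.

Things in the scene. Friction and masses are not known exactly. Their poses are not given: they have to be found in the camera images.
- jar_top (a point): middle of the flat top of the wide jar: round black lid 62 mm across and 16 mm high; at home this point is 69 mm above the underside of its holder (81 mm above the bench)
- jar (a joint): height of the wide jar in its holder: 0 = fully home (its wide bottom edge down on the grey rubber seat of the holder), negative = standing proud by that many metres (starts 8 to 14 mm proud). It slides straight down, stays where it is left, takes about 3 N to move, and once home it rests on the soft rubber seat, which starts to give at about 5 N, yields 7 mm more at 1.5 N per mm, is hard beyond that, and springs back with the sample still home
- jar_holder: white plastic block 76 x 76 x 45 mm with a round grey rubber seat 66 mm across and 8 mm high on top, fixed to the deck plate, upright, turned to any small yaw; origin: centre of its underside, on the deck 12 mm above the bench; z up; holds the wide jar, which stands on its centre line
- bottle_top (a point): middle of the flat top of the square bottle: square black cap 36 x 36 mm, 18 mm high, on clear shoulders 46 x 46 mm, 14 mm high; at home this point is 85 mm above the underside of its holder (97 mm above the bench)
- bottle (a joint): height of the square bottle in its holder: 0 = fully home (its wide bottom edge down on the grey rubber seat of the holder), negative = standing proud by that many metres (starts 8 to 14 mm proud). It slides straight down, stays where it is left, takes about 3 N to move, and once home it rests on the soft rubber seat, which starts to give at about 5 N, yields 7 mm more at 1.5 N per mm, is hard beyond that, and springs back with the sample still home
- bottle_holder: white plastic block 76 x 76 x 45 mm with a round grey rubber seat 66 mm across and 8 mm high on top, fixed to the deck plate, upright, turned to any small yaw; origin: centre of its underside, on the deck 12 mm above the bench; z up; holds the square bottle, which stands on its centre line
- tube_top (a point): middle of the flat top of the tall narrow tube: round black cap 28 mm across and 20 mm high on a clear stem 24 mm across; at home this point is 117 mm above the underside of its holder (129 mm above the bench)
- tube (a joint): height of the tall narrow tube in its holder: 0 = fully home (its wide bottom edge down on the grey rubber seat of the holder), negative = standing proud by that many metres (starts 8 to 14 mm proud). It slides straight down, stays where it is left, takes about 3 N to move, and once home it rests on the soft rubber seat, which starts to give at about 5 N, yields 7 mm more at 1.5 N per mm, is hard beyond that, and springs back with the sample still home
- tube_holder: white plastic block 76 x 76 x 45 mm with a round grey rubber seat 66 mm across and 8 mm high on top, fixed to the deck plate, upright, turned to any small yaw; origin: centre of its underside, on the deck 12 mm above the bench; z up; holds the tall narrow tube, which stands on its centre line
- reagent: loose white plastic bottle with a screw cap, 46 mm across, 88 mm tall; a bystander to leave alone; origin: centre of its underside, z up
- rotor_lid: loose black disc 66 mm across with a 20 mm knob, 38 mm tall in all, lying on the deck and not in a white holder; a bystander to leave alone; origin: centre of its underside, z up
- beaker: loose glass beaker, 52 mm across, 60 mm tall; a bystander to leave alone; origin: centre of its underside, z up

How it is judged:
By the outcome, as a careful person would: the job done as asked, in the order asked, and still so for the second after the job is handed in, with the robot touching nothing.
It also fails if it takes over 45 s, if anything falls off the work surface, if the arm or the gripper's body presses on something with over 40 N, if the wrist force passes 120 N, or if a joint passes its speed limit or range.

### The arm

A 6-joint arm with a two-finger parallel gripper is mounted at the origin on the work surface. World frame = base frame: x ahead of the robot, y to its left, z up, the work surface at z = 0. Lengths are in m, angles in rad, forces in N, time in s.
With the tool pointing down it reaches from about 0.25 to 0.8 m from the base axis. Payload 8.5 kg.
Tool frame: the origin (TCP) lies midway between the tips of the shut fingers; the grasp point (between the pads) lies 19 mm behind it (env.grasp_offset is the distance from the TCP to the grasp point, in m); z points along the fingers, y is the line along which they close (so a half turn about z gives the same grasp; the last joint's range is limited). The gripper opens to 85 mm and grips with 20 to 120 N. Pads are 22 mm wide; open, the fingers measure 114 mm over their backs; the gripper's body (76 mm by 85 mm) begins 54 mm behind the grasp point. The pads swing forward as they close: fully open they stand 13 mm farther back than shut.
Start: joints at [-1.22, 0.238, -0.013, 1.319, 0, 1.571], TCP at [0.18, -0.493, 0.231] pointing down, gripper open.
Joint ranges: [-2.66, 2.66], [-1.03, 1.9], [-1.14, 1.46], [-1.82, 2.27], [-1.45, 1.34], [-3.14, 3.14]. Speed limits (rad/s): [2.22, 2.22, 2.79, 3.14, 3.14, 3.14].

### API

Orientations are given as a unit quaternion [x, y, z, w].
In Python, from rig import env gives the robot as it stands.
- The arm moves only by the tool apply_moves, never from a script. Its argument "plan" is a list of rows, each a list of 5 numbers: the gripper's target within -1 to 1 (shut at 1, half-way at 0, fully open at -1), then the shift along the tool's x, y, z in units of 25 mm (1.0 is 25 mm), then the turn about the tool's z in units of 5 degrees (1.0 is 5 degrees). A call has 1 to 5 rows; each row shifts and turns the commanded pose from where the row before left it, along the tool's axes as they then stand; what a row does not reach is not made up. A row lasts 1/12 s, in which the tool goes at most 41.7 mm and 7.16 degrees, less where a joint would pass 70% of its speed; a pose out of reach is approached as far as the arm can. A call with a number of a shift or a turn outside -1 to 1 is refused whole. A call with a gripper value outside its range is refused whole. The fingers move at their own pace and stop on an object; "squeeze" is the grip in N (left out, the last holds). Time passes only in rows, so rows that do not move let the fingers close. It gives the time, the measured TCP pose, the force, the opening and the grip force at its end, in the units of the state.
- env.sense(): the state, without advancing time (a new reading comes with each control period).
- env.camera(name): name is "side" or "top"; returns a dict with "color" (480x640x3 uint8, red, green, blue), "K" (3x3 intrinsics, pixels), "pose" (4x4, takes a point from camera to world coordinates). Camera axes: x right, y down, z forward; pixel columns grow to the right and rows downward; lengths in m; the calibration is good to about 2 mm. A picture is of the moment at which its call begins. There is no depth.
- env.job_done(): hands the job in; it is judged then, once.
The state is a dict: "clock": time; "qpos": joint angles; "qvel": joint speeds; "joint_torque": joint torques, N m; "ee_pos": TCP position; "orientation": TCP orientation; "wrist_force": force on the tool from outside, world axes, zero at the start; "wrist_torque": the same for the moment, N m; "opening": finger opening in m; "gripper_force": force on a finger pad.
Only numpy, scipy, OpenCV 4.12 (cv2) and the standard library are available. Lean on these libraries where they do the work, as an engineer would, in place of code of your own. Each camera call takes 0.05 s, during which the arm holds its last target. There are 200 camera calls.

## Working session

There is one attempt and no reset: what is moved stays moved. The work goes in short steps, Python scripts to look and compute and a tool call to move; the robot and the scene stay as the last step left them, time stands still between calls to the robot, and variables do not carry over. Pictures are saved under pics/ and viewed, at most 10 in all, crops included, and the job is handed in when it is done.

Besides the shell and the picture viewer there is one more tool, called after "Request:" by a JSON object that holds its "name" and its "arguments". apply_moves: Moves the arm, as the interface text tells. Its arguments: {"type":"object","properties":{"plan":{"type":"array","items":{"type":"array","items":{"type":"number","minimum":-1,"maximum":1}}},"squeeze":{"type":"number"}},"required":["plan"]}

```bash
mkdir -p pics; python3 - <<'E'
from rig import env
import cv2,numpy as np
for n in("top","side"):
    c=env.camera(n);cv2.imwrite(f"pics/{n}0.png",c["color"][:,:,::-1]);print(n,c["K"].tolist(),np.round(c["pose"],4).tolist())
s=env.sense();print(s)
E
```

```text
top [[460.1914565740798, 0.0, 319.11513146661014], [0.0, 460.1914565740798, 232.34759021733396], [0.0, 0.0, 1.0]] [[-0.005, -0.9909, 0.1343, 0.4439], [-0.9997, 0.0018, -0.0241, 0.0221], [0.0237, -0.1344, -0.9906, 0.8358], [0.0, 0.0, 0.0, 1.0]]
side [[510.6581121738028, 0.0, 317.5721187564116], [0.0, 510.6581121738028, 240.43524974581473], [0.0, 0.0, 1.0]] [[-0.9915, -0.0894, 0.0943, 0.4449], [-0.1295, 0.6235, -0.771, 0.6072], [0.0102, -0.7767, -0.6298, 0.5953], [0.0, 0.0, 0.0, 1.0]]
{'clock': 0.1, 'qpos': array([-1.21998950e+00,  2.38714390e-01, -1.41552411e-02,  1.31915803e+00,
        7.99129575e-06,  1.57083678e+00]), 'qvel': array([ 5.31533618e-04,  7.98704895e-04,  2.31492463e-03,  3.14789756e-04,
       -9.27605372e-04, -7.37563534e-05]), 'joint_torque': array([ 2.78854623e-04, -5.39722466e+01,  3.46996737e+01,  1.35462487e-02,
        1.95535705e-06, -2.57377309e-06]), 'ee_pos': array([ 0.18030189, -0.49269759,  0.23075097]), 'orientation': array([ 9.84659565e-01,  1.74485423e-01, -1.03515306e-04, -6.06916467e-04]), 'wrist_force': array([-0.8970561 , -0.42472134, -0.00882883]), 'wrist_torque': array([ 0.02794764, -0.00644937, -0.03101993]), 'gripper_force': 0.0, 'opening': 0.08547032158197568}
```

View pics/top0.png

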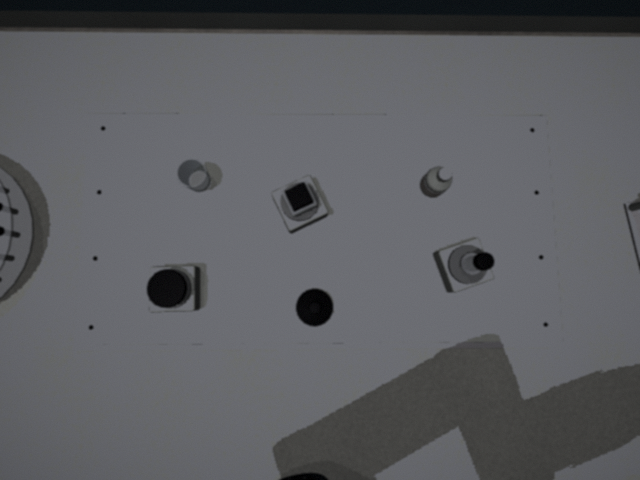

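View pics/side0.png

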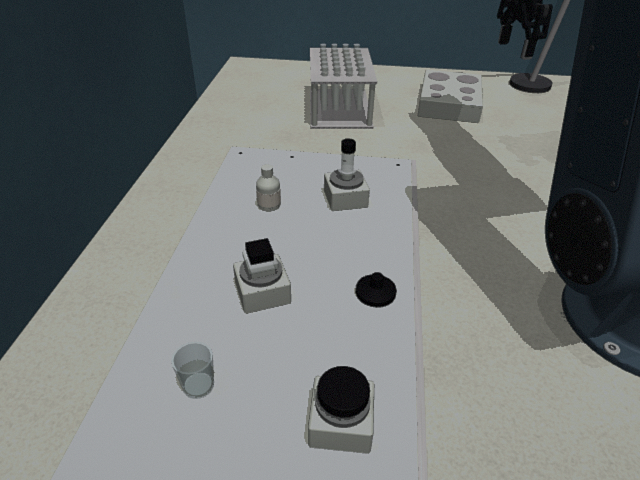

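The top picture shows the jar lid at about (168,287), the bottle cap at (300,195) and the tube cap at (483,261). The knobbed disc is at (315,307), the beaker at (197,178) and the loose bottle at (438,180). In the side picture the caps are at about (344,388), (259,248) and (348,146). I'll enlarge these next.

```bash
python3 - <<'E'
import cv2,numpy as np
out=[]
for n,cs,in(("top",[(168,287),(300,198),(476,262)]),("side",[(344,395),(260,258),(348,160)])):
    im=cv2.imread(f"pics/{n}0.png");r=[]
    for x,y in cs:
        t=im[y-33:y+33,x-33:x+33]; t=cv2.resize(t,None,fx=4,fy=4,interpolation=cv2.INTER_CUBIC)
        t=np.uint8(255*(t/255.)**.5)
        for k in range(0,66,10):
            cv2.putText(t,str(x-33+k),(k*4,8),0,.3,(0,0,255));cv2.putText(t,str(y-33+k),(0,k*4+4),0,.3,(0,0,255))
            cv2.line(t,(k*4,10),(k*4,16),(0,0,255));cv2.line(t,(22,k*4),(28,k*4),(0,0,255))
        r.append(t)
    out.append(np.hstack(r))
cv2.imwrite("pics/crop.png",np.vstack(out))
E
```

```text
(no output)
```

View pics/crop.png

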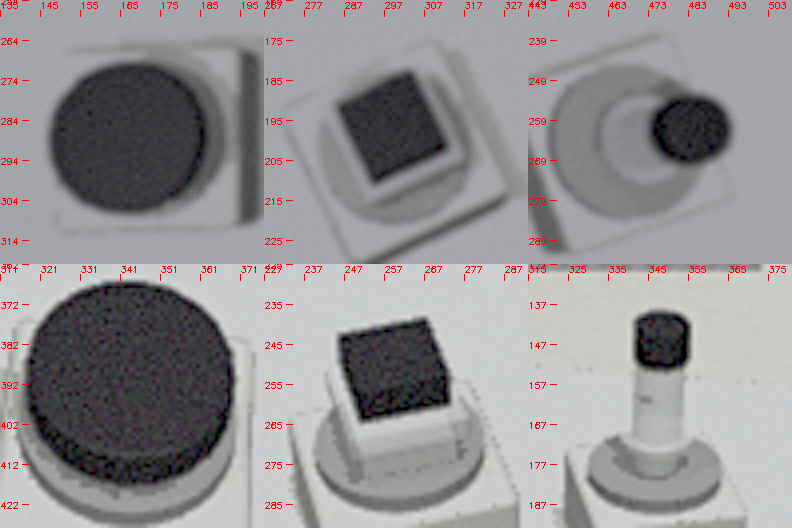

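The enlarged crops give these top-face centres. Top view: jar (166.5,288.2), bottle (298.9,196.4), tube (484.7,261.2). Side view: jar (343.7,388.7), bottle (259.4,248.9), tube (348.4,141.8).

```bash
python3 - <<'E'
from rig import env
import numpy as np
C={n:env.camera(n) for n in("top","side")}
def ray(n,p):
    c=C[n];d=c["pose"][:3,:3]@np.linalg.solve(c["K"],[*p,1]);return c["pose"][:3,3],d/np.linalg.norm(d)
for k,a,b,h in(("jar",(166.5,288.2),(343.7,388.7),.081),("bottle",(298.9,196.4),(259.4,248.9),.097),("tube",(484.7,261.2),(348.4,141.8),.129)):
    R=[ray("top",a),ray("side",b)]
    M=sum(np.eye(3)-np.outer(d,d) for o,d in R);v=sum((np.eye(3)-np.outer(d,d))@o for o,d in R)
    p=np.linalg.solve(M,v);print(k,p.round(4),"proud",p[2]-h,"gaps",[np.linalg.norm(np.cross(p-o,d)).round(4) for o,d in R])
    for n,(o,d) in zip(("top","side"),R): print(n,(o+d*(h+.011-o[2])/d[2]).round(4))
for k,p in(("rotor",(315,307)),("beaker",(197,178)),("reagent",(440,180))):
    o,d=ray("top",p);print(k,(o+d*(.05-o[2])/d[2]).round(3))
E
```

```text
jar [0.4555 0.2501 0.0837] proud 0.0026788953999827697 gaps [np.float64(0.0001), np.float64(0.0001)]
top [0.4554 0.2475 0.092 ]
side [0.4552 0.2559 0.092 ]
bottle [0.6022 0.0367 0.1029] proud 0.005947289099637182 gaps [np.float64(0.0), np.float64(0.0)]
top [0.6011 0.0366 0.108 ]
side [0.6006 0.0426 0.108 ]
tube [ 0.4937 -0.2475  0.1399] proud 0.010860374421841956 gaps [np.float64(0.0003), np.float64(0.0003)]
top [ 0.4933 -0.2475  0.14  ]
side [ 0.494  -0.2473  0.14  ]
rotor [0.423 0.011 0.05 ]
beaker [0.646 0.215 0.05 ]
reagent [ 0.643 -0.211  0.05 ]
```

Request:
{"name": "apply_moves", "arguments": {"plan": [[1,0,0,0,-1],[1,0,0,0,-1],[1,0,0,0,-1],[1,0,0,0,-1],[1,0,0,0,-1]], "squeeze": 20}}

```text
clock: 0.62
ee_pos: [0.1804, -0.4929, 0.2311]
orientation: [0.923, 0.385, -0.0, -0.0]
wrist_force: [-0.1, -0.6, -0.1]
opening: 0.0257
gripper_force: 0.0
```

Request:
{"name": "apply_moves", "arguments": {"plan": [[1,0,0,0,-1],[1,0,0,0,-1],[1,0,0,0,-1],[1,0,0,0,-1],[1,0,0,0,-1]]}}

```text
clock: 1.03
ee_pos: [0.1804, -0.4929, 0.2311]
orientation: [0.817, 0.576, 0.0, -0.0]
wrist_force: [-0.1, 0.6, 0.3]
opening: -0.0
gripper_force: 0.0
```

Request:
{"name": "apply_moves", "arguments": {"plan": [[1,0,0,0,-1],[1,0,0,0,-1],[1,0,0,0,-1],[1,0,0,0,-1],[1,0,0,0,0]]}}

```text
clock: 1.45
ee_pos: [0.1804, -0.4929, 0.2311]
orientation: [0.705, 0.709, 0.0, -0.0]
wrist_force: [0.3, -0.4, -0.5]
opening: -0.0002
gripper_force: 0.0
```

Request:
{"name": "apply_moves", "arguments": {"plan": [[1,0.99,0.37,0,0],[1,0.99,0.37,0,0],[1,0.99,0.37,0,0],[1,0.99,0.37,0,0],[1,0.99,0.37,0,0]]}}

```text
clock: 1.87
ee_pos: [0.2265, -0.368, 0.2312]
orientation: [0.708, 0.706, 0.0, -0.0]
wrist_force: [0.6, 0.7, 0.3]
opening: -0.0002
gripper_force: 0.0
```

Request:
{"name": "apply_moves", "arguments": {"plan": [[1,0.99,0.37,0,0],[1,0.99,0.37,0,0],[1,0.99,0.37,0,0],[1,0.99,0.37,0,0],[1,0.99,0.37,0,0]]}}

```text
clock: 2.28
ee_pos: [0.2726, -0.2441, 0.2313]
orientation: [0.708, 0.706, 0.0, 0.0]
wrist_force: [0.4, 0.3, -0.1]
opening: 0.0001
gripper_force: 0.0
```

Request:
{"name": "apply_moves", "arguments": {"plan": [[1,0.99,0.37,0,0],[1,0.99,0.37,0,0],[1,0.99,0.37,0,0],[1,0.99,0.37,0,0],[1,0.99,0.37,0,0]]}}

```text
clock: 2.7
ee_pos: [0.3186, -0.1202, 0.2314]
orientation: [0.708, 0.706, 0.0, 0.0]
wrist_force: [1.1, 0.0, 1.1]
opening: -0.0001
gripper_force: 0.0
```

Request:
{"name": "apply_moves", "arguments": {"plan": [[1,0.99,0.37,0,0],[1,0.99,0.37,0,0],[1,0.99,0.37,0,0],[1,0.99,0.37,0,0],[1,0.99,0.37,0,0]]}}

```text
clock: 3.12
ee_pos: [0.3647, 0.0037, 0.2314]
orientation: [0.708, 0.707, 0.0, 0.0]
wrist_force: [-0.1, -0.7, 0.0]
opening: -0.0002
gripper_force: 0.0
```

Request:
{"name": "apply_moves", "arguments": {"plan": [[1,0.98,0.36,0,0],[1,0.98,0.36,0,0],[1,0.98,0.36,0,0],[1,0.98,0.36,0,0],[1,0.98,0.36,0,0]]}}

```text
clock: 3.53
ee_pos: [0.4095, 0.1263, 0.2313]
orientation: [0.708, 0.707, 0.0, -0.0]
wrist_force: [0.2, 0.6, 0.7]
opening: 0.0
gripper_force: 0.0
```

Request:
{"name": "apply_moves", "arguments": {"plan": [[1,0.98,0.36,0,0],[1,0.98,0.36,0,0],[1,0.98,0.36,0,0],[1,0.98,0.36,0,0],[1,0.98,0.36,0,0]]}}

```text
clock: 3.95
ee_pos: [0.4543, 0.2488, 0.2312]
orientation: [0.708, 0.707, -0.0, -0.0]
wrist_force: [0.2, -0.2, -0.6]
opening: -0.0001
gripper_force: 0.0
```

Request:
{"name": "apply_moves", "arguments": {"plan": [[1,0,0,0.9,0],[1,0,0,0.9,0],[1,0,0,0.9,0],[1,0,0,0.9,0],[1,0,0,0.9,0]]}}

```text
clock: 4.37
ee_pos: [0.4539, 0.2475, 0.1177]
orientation: [0.708, 0.707, -0.0, -0.0]
wrist_force: [0.4, -0.2, -1.0]
opening: 0.0003
gripper_force: 0.0
```

```bash
python3 - <<'E'
from rig import env
import cv2,numpy as np
a=env.camera("top")["color"][220:340,100:240,::-1];b=env.camera("side")["color"][300:460,270:430,::-1]
a=cv2.resize(a,(420,360));b=cv2.resize(b,(360,360))
cv2.imwrite("pics/j.png",np.hstack([a,b]))
print(env.sense()["ee_pos"],env.sense()["wrist_force"])
E
```

```text
[0.45205517 0.24643253 0.11580426] [-0.57625412 -0.48801969 -0.01566607]
```

View pics/j.png

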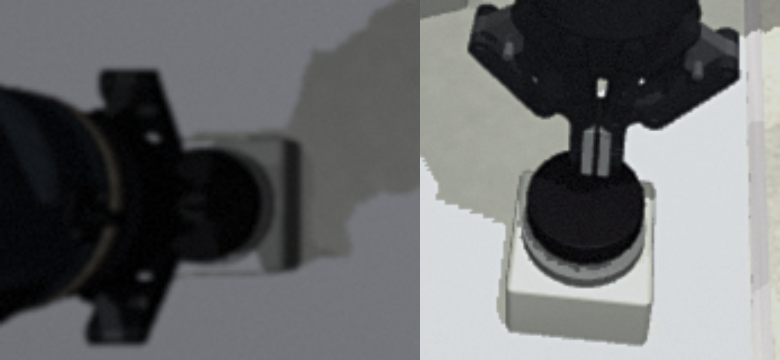

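The fingertips hang about 25 mm above the lid. In the side crop the tip is at (597,172) against a lid centre of about (586,200), so I'll move 4 mm in +x and go down.

Request:
{"name": "apply_moves", "arguments": {"plan": [[1,0.1,0.15,0.3,0],[1,0,0,0.3,0],[1,0,0,0.1,0],[1,0,0,0.1,0],[1,0,0,0,0]]}}

```text
clock: 4.88
ee_pos: [0.4579, 0.25, 0.0989]
orientation: [0.707, 0.708, 0.0, -0.0]
wrist_force: [0.4, -0.1, 0.0]
opening: -0.0003
gripper_force: 0.0
```

Request:
{"name": "apply_moves", "arguments": {"plan": [[1,0,0,0.08,0],[1,0,0,0.08,0],[1,0,0,0.08,0],[1,0,0,0,0]]}}

```text
clock: 5.22
ee_pos: [0.4577, 0.2499, 0.0926]
orientation: [0.707, 0.708, -0.0, -0.0]
wrist_force: [-0.4, 0.1, 0.4]
opening: 0.0003
gripper_force: 0.0
```

Request:
{"name": "apply_moves", "arguments": {"plan": [[1,0,-0.04,0.08,0],[1,0,0,0.08,0],[1,0,0,0,0]]}}

```text
clock: 5.47
ee_pos: [0.4568, 0.25, 0.0886]
orientation: [0.706, 0.708, 0.0, -0.0]
wrist_force: [-0.4, -0.6, -0.5]
opening: 0.0003
gripper_force: 0.0
```

Request:
{"name": "apply_moves", "arguments": {"plan": [[1,0,0,0.08,0],[1,0,0,0.08,0],[1,0,0,0,0]]}}

```text
clock: 5.72
ee_pos: [0.4568, 0.25, 0.0846]
orientation: [0.706, 0.708, -0.0, -0.0]
wrist_force: [0.1, 0.1, -0.3]
opening: -0.0001
gripper_force: 0.0
```

Request:
{"name": "apply_moves", "arguments": {"plan": [[1,0,0,0.06,0],[1,0,0,0,0]]}}

```text
clock: 5.88
ee_pos: [0.4569, 0.25, 0.0831]
orientation: [0.706, 0.708, -0.0, -0.0]
wrist_force: [0.7, -0.4, -0.7]
opening: 0.0
gripper_force: 0.0
```

```bash
python3 - <<'E'
from rig import env
import cv2,numpy as np
b=env.camera("side")["color"][320:450,280:410,::-1]
b=np.uint8(255*(cv2.resize(b,(600,600),interpolation=cv2.INTER_CUBIC)/255.)**.5)
cv2.imwrite("pics/j2.png",b)
for i in range(3): env.camera("top");print(env.sense()["ee_pos"],env.sense()["wrist_force"])
E
```

```text
[0.45681052 0.24994505 0.08318831] [-0.21982689 -0.08164874 -0.00663352]
[0.45681348 0.24996691 0.08320674] [ 0.34454309 -0.15416992 -0.99034434]
[0.45678514 0.24996132 0.08324078] [-0.24523156  0.20752983 -0.68303607]
```

View pics/j2.png

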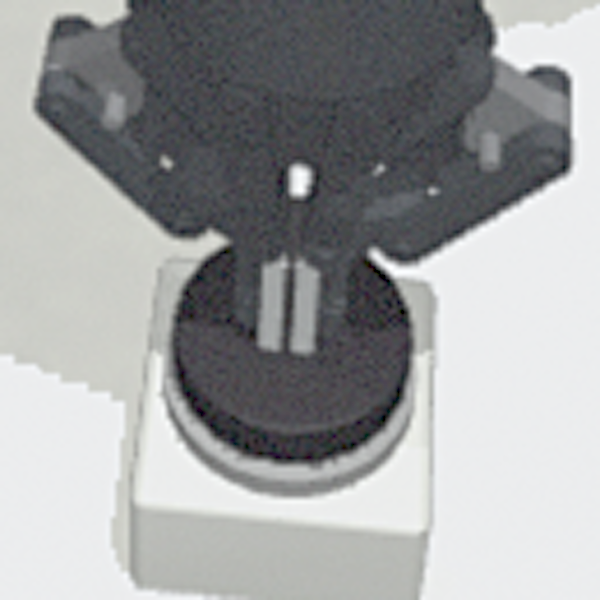

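The tip is at (290,350) and the lid face centre at about (293,335), so the aim is good. The lid's lower edge is at about y=460. I'll compare edge profiles with the first picture to see whether the lid has already moved.

```bash
cat > prof.py <<'E'
from rig import env
import cv2,numpy as np,sys
def prof(cols,r0,r1):
    a=cv2.imread("pics/side0.png")[:,:,1];b=env.camera("side")["color"][:,:,1]
    for c in cols:
        for n,i in(("old",a),("new",b)): print(c,n,i[r0:r1,c-1:c+2].mean(1).astype(int).tolist())
E
python3 -c "
from prof import *
prof((335,343,352),396,434)"
```

```text
335 old [17, 15, 11, 11, 11, 14, 9, 19, 12, 7, 15, 19, 18, 10, 3, 9, 6, 5, 5, 13, 37, 60, 85, 97, 100, 100, 93, 56, 50, 51, 83, 159, 166, 164, 164, 155, 124, 98]
335 new [22, 23, 23, 21, 23, 26, 23, 22, 21, 24, 23, 22, 22, 24, 25, 32, 17, 13, 10, 9, 10, 11, 16, 64, 142, 142, 130, 78, 71, 73, 115, 217, 225, 223, 222, 211, 170, 136]
343 old [14, 13, 14, 14, 17, 12, 13, 14, 14, 11, 15, 10, 12, 22, 17, 8, 4, 5, 8, 6, 6, 26, 59, 85, 93, 100, 101, 99, 65, 52, 50, 77, 169, 167, 163, 164, 149, 116]
343 new [34, 21, 22, 24, 23, 22, 24, 22, 21, 23, 22, 25, 20, 22, 23, 23, 31, 30, 14, 15, 6, 13, 4, 10, 58, 144, 142, 137, 92, 76, 70, 106, 231, 225, 223, 223, 204, 162]
352 old [13, 14, 14, 13, 11, 13, 13, 15, 14, 18, 10, 13, 21, 15, 8, 7, 4, 4, 2, 11, 38, 56, 72, 93, 92, 99, 93, 60, 46, 58, 102, 166, 167, 163, 164, 162, 164, 146]
352 new [18, 19, 20, 21, 24, 21, 24, 22, 24, 21, 24, 23, 19, 23, 19, 30, 22, 11, 13, 16, 11, 10, 20, 68, 118, 140, 129, 86, 69, 78, 143, 227, 225, 221, 221, 222, 223, 199]
```

Request:
{"name": "apply_moves", "arguments": {"plan": [[1,0,0,0.06,0]]}}

```text
clock: 6.22
ee_pos: [0.4569, 0.25, 0.082]
orientation: [0.706, 0.708, 0.0, 0.0]
wrist_force: [-0.2, -0.6, 2.2]
opening: 0.0001
gripper_force: 1.3
```

Request:
{"name": "apply_moves", "arguments": {"plan": [[1,0,0,0.06,0]]}}

```text
clock: 6.3
ee_pos: [0.457, 0.25, 0.0805]
orientation: [0.706, 0.708, 0.0, 0.0]
wrist_force: [-1.1, 0.3, 5.8]
opening: -0.0001
gripper_force: 2.6
```

Request:
{"name": "apply_moves", "arguments": {"plan": [[1,0,0,0.04,0]]}}

```text
clock: 6.38
ee_pos: [0.457, 0.2501, 0.0795]
orientation: [0.706, 0.708, 0.0, 0.0]
wrist_force: [-1.0, -1.3, 6.9]
opening: -0.0001
gripper_force: 3.3
```

Request:
{"name": "apply_moves", "arguments": {"plan": [[1,0,0,0.04,0],[1,0,0,0,0]]}}

```text
clock: 6.55
ee_pos: [0.457, 0.2501, 0.0786]
orientation: [0.707, 0.708, 0.0, 0.0]
wrist_force: [-0.9, -1.0, 7.3]
opening: -0.0
gripper_force: 3.9
```

Request:
{"name": "apply_moves", "arguments": {"plan": [[1,0,0,-0.2,0],[1,0,0,-0.8,0],[1,0,0,-1,0],[1,0,0,-1,0],[1,0,0,-1,0]]}}

```text
clock: 6.97
ee_pos: [0.4566, 0.2498, 0.1793]
orientation: [0.707, 0.708, -0.0, -0.0]
wrist_force: [1.8, 0.2, -0.9]
opening: 0.0002
gripper_force: 0.0
```

```bash
python3 -c "
from prof import *
prof((335,343,352),406,434)"
```

```text
335 old [15, 19, 18, 10, 3, 9, 6, 5, 5, 13, 37, 60, 85, 97, 100, 100, 93, 56, 50, 51, 83, 159, 166, 164, 164, 155, 124, 98]
335 new [19, 18, 22, 18, 22, 22, 27, 17, 9, 8, 4, 12, 8, 26, 84, 132, 123, 71, 65, 66, 107, 200, 210, 207, 207, 195, 157, 126]
343 old [15, 10, 12, 22, 17, 8, 4, 5, 8, 6, 6, 26, 59, 85, 93, 100, 101, 99, 65, 52, 50, 77, 169, 167, 163, 164, 149, 116]
343 new [20, 19, 19, 22, 20, 22, 21, 26, 26, 13, 7, 7, 6, 7, 14, 59, 133, 129, 86, 68, 65, 99, 212, 211, 207, 206, 190, 149]
352 old [10, 13, 21, 15, 8, 7, 4, 4, 2, 11, 38, 56, 72, 93, 92, 99, 93, 60, 46, 58, 102, 166, 167, 163, 164, 162, 164, 146]
352 new [19, 19, 18, 23, 16, 22, 24, 19, 9, 9, 13, 6, 5, 26, 87, 131, 121, 79, 62, 73, 132, 210, 209, 206, 206, 207, 206, 185]
```

The jar is down about 8 mm and stays there after release. Next is the square bottle.

Request:
{"name": "apply_moves", "arguments": {"plan": [[1,-0.85,0.58,0,0],[1,-0.85,0.58,0,0],[1,-0.85,0.58,0,0],[1,-0.85,0.58,0,0],[1,-0.85,0.58,0,0]]}}

```text
clock: 7.43
ee_pos: [0.53, 0.1429, 0.1781]
orientation: [0.706, 0.708, 0.0, -0.0]
wrist_force: [-0.8, 1.1, 0.6]
opening: -0.0
gripper_force: 0.0
```

Request:
{"name": "apply_moves", "arguments": {"plan": [[1,-0.85,0.58,0,0],[1,-0.85,0.58,0,0],[1,-0.85,0.58,0,0],[1,-0.85,0.58,0,0],[1,-0.85,0.58,0,0]]}}

```text
clock: 7.85
ee_pos: [0.6028, 0.0366, 0.178]
orientation: [0.707, 0.708, -0.0, -0.0]
wrist_force: [0.5, 0.7, -0.4]
opening: 0.0003
gripper_force: 0.0
```

Request:
{"name": "apply_moves", "arguments": {"plan": [[1,0,0,0.8,0],[1,0,0,0.8,0],[1,0,0,0.6,0],[1,0,0,0.2,0],[1,0,0,0,0]]}}

```text
clock: 8.27
ee_pos: [0.6013, 0.0377, 0.1168]
orientation: [0.707, 0.708, -0.001, -0.001]
wrist_force: [-0.4, 0.9, -0.2]
opening: 0.0001
gripper_force: 0.0
```

```bash
python3 - <<'E'
from rig import env
import cv2,numpy as np
b=env.camera("side")["color"][200:320,205:325,::-1]
b=np.uint8(255*(cv2.resize(b,(600,600),interpolation=cv2.INTER_CUBIC)/255.)**.5)
cv2.imwrite("pics/b1.png",b);print(env.sense()["ee_pos"],env.sense()["wrist_force"])
E
```

```text
[0.60196555 0.03777173 0.1180357 ] [-0.05339963  0.68583503  0.621674  ]
```

View pics/b1.png

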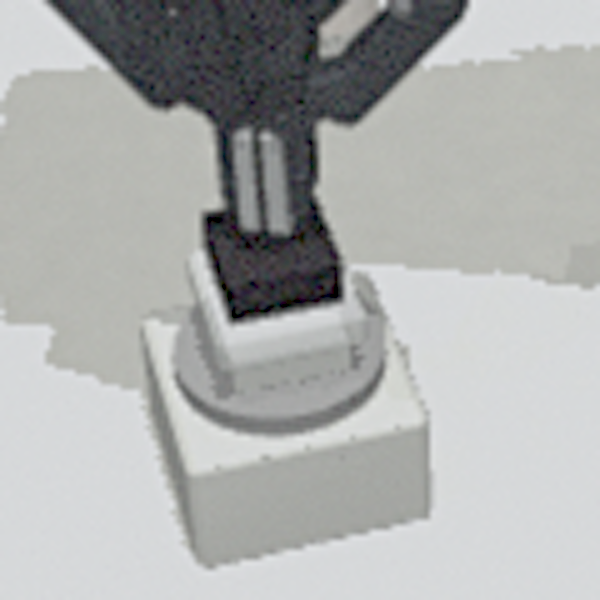

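The tip at (265,232) is over the cap centre at about (270,244), so I'll press.

Request:
{"name": "apply_moves", "arguments": {"plan": [[1,0,0,0.12,0],[1,0,0,0.1,0],[1,0,0,0.1,0],[1,0,0,0.1,0]]}}

```text
clock: 8.65
ee_pos: [0.6026, 0.0379, 0.1082]
orientation: [0.706, 0.708, 0.0, 0.0]
wrist_force: [-0.2, -0.1, 3.3]
opening: 0.0
gripper_force: 1.3
```

Request:
{"name": "apply_moves", "arguments": {"plan": [[1,0,0,0.08,0],[1,0,0,0.08,0]]}}

```text
clock: 8.82
ee_pos: [0.6025, 0.0379, 0.1041]
orientation: [0.706, 0.708, 0.0, 0.0]
wrist_force: [0.4, 0.9, 2.0]
opening: 0.0001
gripper_force: 1.3
```

Request:
{"name": "apply_moves", "arguments": {"plan": [[1,0,0,0.06,0],[1,0,0,0.06,0]]}}

```text
clock: 8.98
ee_pos: [0.6025, 0.0378, 0.1009]
orientation: [0.707, 0.708, 0.0, 0.0]
wrist_force: [0.6, 0.6, 3.5]
opening: 0.0001
gripper_force: 1.3
```

Request:
{"name": "apply_moves", "arguments": {"plan": [[1,0,0,0.06,0],[1,0,0,0.06,0]]}}

```text
clock: 9.15
ee_pos: [0.6025, 0.0378, 0.0978]
orientation: [0.706, 0.708, 0.0, 0.0]
wrist_force: [1.1, 0.5, 2.0]
opening: -0.0
gripper_force: 1.3
```

Request:
{"name": "apply_moves", "arguments": {"plan": [[1,0,0,0.05,0]]}}

```text
clock: 9.23
ee_pos: [0.6025, 0.0378, 0.0966]
orientation: [0.706, 0.708, 0.0, 0.0]
wrist_force: [1.0, 0.9, 5.3]
opening: -0.0003
gripper_force: 2.5
```

Request:
{"name": "apply_moves", "arguments": {"plan": [[1,0,0,0.03,0],[1,0,0,0,0]]}}

```text
clock: 9.4
ee_pos: [0.6025, 0.0378, 0.096]
orientation: [0.706, 0.708, 0.0, 0.0]
wrist_force: [0.7, 0.8, 5.6]
opening: -0.0001
gripper_force: 2.9
```

Request:
{"name": "apply_moves", "arguments": {"plan": [[1,0,0,0.04,0],[1,0,0,0.02,0],[1,0,0,0,0]]}}

```text
clock: 9.65
ee_pos: [0.6026, 0.0378, 0.0948]
orientation: [0.706, 0.708, 0.0, 0.0]
wrist_force: [-0.1, 1.0, 6.5]
opening: 0.0
gripper_force: 3.8
```

Request:
{"name": "apply_moves", "arguments": {"plan": [[1,0,0,-0.2,0],[1,0,0,-0.8,0],[1,0,0,-1,0],[1,0,0,-1,0],[1,0,0,-1,0]]}}

```text
clock: 10.07
ee_pos: [0.6014, 0.0375, 0.1949]
orientation: [0.707, 0.708, -0.001, -0.001]
wrist_force: [1.2, -0.2, 0.7]
opening: -0.0001
gripper_force: 0.0
```

Request:
{"name": "apply_moves", "arguments": {"plan": [[1,-0.95,-0.36,0,0],[1,-0.95,-0.36,0,0],[1,-0.95,-0.36,0,0],[1,-0.95,-0.36,0,0],[1,-0.95,-0.36,0,0]]}}

```text
clock: 10.48
ee_pos: [0.5563, -0.0821, 0.194]
orientation: [0.706, 0.708, -0.0, -0.001]
wrist_force: [1.0, 1.1, -0.1]
opening: -0.0
gripper_force: 0.0
```

Request:
{"name": "apply_moves", "arguments": {"plan": [[1,-0.95,-0.36,0,0],[1,-0.95,-0.36,0,0],[1,-0.95,-0.36,0,0],[1,-0.95,-0.36,0,0],[1,-0.95,-0.36,0,0]]}}

```text
clock: 10.9
ee_pos: [0.5114, -0.2009, 0.194]
orientation: [0.706, 0.708, -0.0, -0.001]
wrist_force: [0.5, -0.4, 0.8]
opening: -0.0001
gripper_force: 0.0
```

Request:
{"name": "apply_moves", "arguments": {"plan": [[1,-0.95,-0.36,0,0],[1,-0.95,-0.36,0,0],[1,0,0,0,0]]}}

```text
clock: 11.15
ee_pos: [0.4928, -0.2506, 0.1939]
orientation: [0.708, 0.707, -0.001, -0.0]
wrist_force: [-0.8, -0.1, -0.9]
opening: -0.0002
gripper_force: 0.0
```

Next I'll go down to about z=0.155, shift 3 mm in +y, and check the aim.

Request:
{"name": "apply_moves", "arguments": {"plan": [[1,0.12,0.03,0.8,0],[1,0,0,0.6,0],[1,0,0,0.1,0],[1,0,0,0,0]]}}

```text
clock: 11.48
ee_pos: [0.4946, -0.2438, 0.1558]
orientation: [0.706, 0.708, -0.0, -0.001]
wrist_force: [-0.7, 0.2, 1.1]
opening: -0.0002
gripper_force: 0.0
```

```bash
python3 - <<'E'
from rig import env
import cv2,numpy as np
b=env.camera("side")["color"][100:220,290:410,::-1];a=env.camera("top")["color"][210:310,420:520,::-1]
f=lambda i,s:np.uint8(255*(cv2.resize(i,(s,400),interpolation=cv2.INTER_CUBIC)/255.)**.5)
cv2.imwrite("pics/t1.png",np.hstack([f(b,400),f(a,400)]));print(env.sense()["ee_pos"],env.sense()["wrist_force"])
E
```

```text
[ 0.4956646  -0.24424981  0.15732268] [0.51130433 1.38369694 0.27427797]
```

View pics/t1.png

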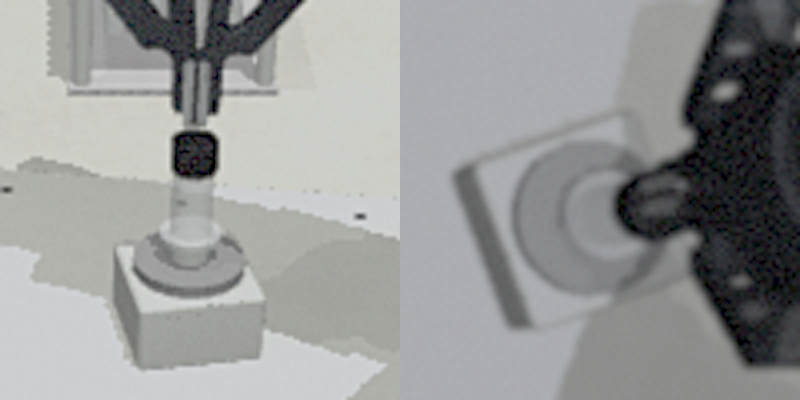

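The tip is centred over the cap in x (column 195 for both), and y needs 3 mm in the minus direction. Then I'll press.

Request:
{"name": "apply_moves", "arguments": {"plan": [[1,-0.12,-0.05,0.25,0],[1,0,0,0.2,0],[1,0,0,0.1,0],[1,0,0,0.05,0]]}}

```text
clock: 11.92
ee_pos: [0.4942, -0.2474, 0.1415]
orientation: [0.707, 0.708, -0.0, -0.0]
wrist_force: [-0.7, 0.1, 2.8]
opening: -0.0
gripper_force: 1.2
```

Request:
{"name": "apply_moves", "arguments": {"plan": [[1,0,0,0.06,0],[1,0,0,0.06,0],[1,0,0,0.06,0]]}}

```text
clock: 12.17
ee_pos: [0.4942, -0.2475, 0.1374]
orientation: [0.707, 0.708, 0.0, 0.0]
wrist_force: [-1.5, -0.2, 2.6]
opening: 0.0002
gripper_force: 1.3
```

Request:
{"name": "apply_moves", "arguments": {"plan": [[1,0,0,0.06,0],[1,0,0,0.06,0]]}}

```text
clock: 12.33
ee_pos: [0.4942, -0.2474, 0.1343]
orientation: [0.706, 0.708, 0.0, 0.0]
wrist_force: [-0.8, 0.3, 2.9]
opening: -0.0003
gripper_force: 1.3
```

Request:
{"name": "apply_moves", "arguments": {"plan": [[1,0,0,0.06,0],[1,0,0,0.06,0]]}}

```text
clock: 12.5
ee_pos: [0.4942, -0.2474, 0.1312]
orientation: [0.706, 0.708, 0.0, -0.0]
wrist_force: [-1.7, -0.6, 2.6]
opening: -0.0
gripper_force: 1.3
```

Request:
{"name": "apply_moves", "arguments": {"plan": [[1,0,0,0.06,0],[1,0,0,0.04,0]]}}

```text
clock: 12.67
ee_pos: [0.4942, -0.2475, 0.1287]
orientation: [0.707, 0.708, 0.0, -0.0]
wrist_force: [-0.8, 0.7, 4.3]
opening: -0.0001
gripper_force: 2.4
```

Request:
{"name": "apply_moves", "arguments": {"plan": [[1,0,0,0.02,0],[1,0,0,0,0]]}}

```text
clock: 12.83
ee_pos: [0.4943, -0.2475, 0.1284]
orientation: [0.706, 0.708, 0.0, 0.0]
wrist_force: [-1.3, -0.4, 5.5]
opening: -0.0002
gripper_force: 2.6
```

Now another 1.5 mm to be sure it is home, then lift away and take a final look.

Request:
{"name": "apply_moves", "arguments": {"plan": [[1,0,0,0.04,0],[1,0,0,0.02,0],[1,0,0,0,0]]}}

```text
clock: 13.08
ee_pos: [0.4944, -0.2475, 0.1272]
orientation: [0.707, 0.708, 0.0, 0.0]
wrist_force: [-2.1, 0.0, 7.1]
opening: 0.0
gripper_force: 3.5
```

Request:
{"name": "apply_moves", "arguments": {"plan": [[1,0,0,-0.2,0],[1,0,0,-0.8,0],[1,0,0,-1,0],[1,0,0,-1,0],[1,0,0,-1,0]]}}

```text
clock: 13.5
ee_pos: [0.494, -0.2472, 0.2278]
orientation: [0.706, 0.708, -0.0, -0.0]
wrist_force: [0.8, 0.3, 0.1]
opening: 0.0005
gripper_force: 0.0
```

Request:
{"name": "apply_moves", "arguments": {"plan": [[1,-1,-0.5,-0.5,0],[1,-1,-0.5,-0.5,0],[1,-1,-0.5,0,0],[1,-1,-0.5,0,0],[1,-1,-0.5,0,0]]}}

```text
clock: 13.92
ee_pos: [0.4314, -0.3736, 0.2521]
orientation: [0.706, 0.708, 0.0, 0.0]
wrist_force: [0.2, -0.0, -0.2]
opening: 0.0001
gripper_force: 0.0
```

Request:
{"name": "apply_moves", "arguments": {"plan": [[1,-1,-0.5,0,0],[1,-1,-0.5,0,0],[1,0,0,0,0],[1,0,0,0,0]]}}

```text
clock: 14.25
ee_pos: [0.4063, -0.4235, 0.2514]
orientation: [0.707, 0.707, 0.0, -0.0]
wrist_force: [0.1, 0.8, -0.6]
opening: 0.0002
gripper_force: 0.0
```

```bash
python3 - <<'E'
from rig import env
import cv2
cv2.imwrite("pics/end.png",env.camera("side")["color"][:,:,::-1]);s=env.sense();print(s["ee_pos"],s["wrist_force"],s["clock"])
E
```

```text
[ 0.4068182  -0.42263523  0.25147384] [ 0.79278604 -0.40257922 -0.58934936] 14.3
```

View pics/end.png

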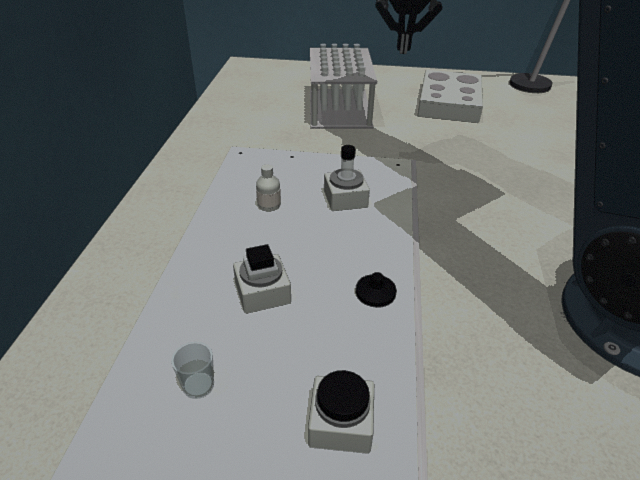

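All three caps sit lower: jar about (343,395), bottle (260,256), tube (348,152). The loose bottle, disc and beaker haven't moved, and the gripper is clear at (404,45).

```bash
python3 -c "
from rig import env
print(env.job_done())"
```

```text
the job is handed in; nothing more can be done
None
```

I pressed the jar, the square bottle and the tube home in that order, each with about 7 N. They stayed down, the loose bottle, disc and beaker were not moved, the arm finished clear, and the job was handed in at about 14 s (no verdict was returned).

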